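Run the hanging elbow off its sill and still it over the drip dish

ROBOT

A 7-joint arm with a two-finger parallel gripper is mounted at the origin on the work surface. World frame = base frame: x ahead of the robot, y to its left, z up, the work surface at z = 0. Lengths are in m, angles in rad, forces in N, time in s.
With the tool pointing down it reaches from about 0.425 to 0.8 m from the base axis. Payload 8.3 kg.
Tool frame: the origin (TCP) lies at the centre of the arm's flange, where the gripper is bolted on; the fingertips stand 173 mm ahead of it and the grasp point (between the pads) lies 155 mm ahead of it; z points along the fingers, y is the line along which they close (so a half turn about z gives the same grasp; the last joint's range is limited). The gripper opens to 85 mm and grips with 20 to 120 N. Pads are 22 mm wide; open, the fingers measure 114 mm over their backs; the gripper's body (76 mm by 85 mm) begins 54 mm behind the grasp point. The pads swing forward as they close: fully open they stand 13 mm farther back than shut.
Start: joints at [-1.172, 0.383, 0.016, 1.37, -0.006, 1.388, -0.046], TCP at [0.278, 0.56, 0.405] pointing down, gripper open.
Joint ranges: [-2.95, 2.95], [-0.25, 2.06], [-1.52, 1.56], [0.18, 2.33], [-1.44, 4.58], [0.02, 2.06], [-3.01, 3.01]. Speed limits (rad/s): [2.39, 2.39, 3.01, 3.01, 3.14, 3.14, 3.14].

INTERFACE

Orientations are given as a unit quaternion [w, x, y, z].
In Python, from workcell import monitor, grab_frame, workorder gives the robot as it stands.
- The arm moves only by the shell command python3 -m pendant 'ROWS' [FORCE]. ROWS is JSON, a list of rows, each a list of 7 numbers: the shift along the world's x, y, z in m, then the turn, a rotation vector about the world's x, y, z in rad, then the opening, from 0 (shut) to 1 (fully open). In form: [[dx, dy, dz, wx, wy, wz, hand], ...]. A call has 1 to 8 rows; each row shifts and turns the commanded pose from where the row before left it; what a row does not reach is not made up. A row lasts 1/10 s, in which the tool goes at most 50 mm and 8.59 degrees, less where a joint would pass 70% of its speed; a pose out of reach is approached as far as the arm can. A call with a gripper value outside its range is refused whole. The fingers move at their own pace and stop on an object; FORCE is the grip in N (left out, the last holds). Time passes only in rows, so rows that do not move let the fingers close. It gives the time, the measured TCP pose, the force, the opening and the grip force at its end, in the units of the state.
- monitor.observe(): the state, without advancing time (a new reading comes with each control period).
- grab_frame(name): name is "side" or "top" or "wrist"; returns a dict with "color" (384x512x3 uint8, red, green, blue), "fov_y" (degrees; the focal length in pixels is half the picture's height over the tangent of half this angle, whatever the lens; pixels are square), "cx", "cy" (the principal point, pixels), "D" ([k1, k2, p1, p2, k3] as OpenCV has them; the pictures are not rectified), "R" (3x3) and "t" (3): a world point X has camera coordinates R X + t; the wrist camera has in their place "tool_from_camera" (4x4, takes a point from camera to tool coordinates, whose origin is the TCP and whose axes are the flange's). Camera axes: x right, y down, z forward; pixel columns grow to the right and rows downward; lengths in m; the calibration is good to about 2 mm. A picture is of the moment at which its call begins: read the wrist's pose just before it. There is no depth.
- workorder.close_job(): hands the job in; it is judged then, once.
The state is a dict: "time": time; "qpos": joint angles; "qd": joint speeds; "tau": joint torques, N m; "ee_pos": TCP position; "tcp_rot": TCP orientation; "ft_force": force on the tool from outside, world axes, zero at the start; "torque": the same for the moment, N m; "width": finger opening in m; "finger_force": force on a finger pad.
Only numpy, scipy, OpenCV 4.12 (cv2) and the standard library are available. Lean on these libraries where they do the work, as an engineer would, in place of code of your own. Each camera call takes 0.05 s, during which the arm holds its last target. There are 200 camera calls.

TASK

Take the bench trolley by its black handle, pull the freshly rinsed blue elbow on its swinging hanger across the low steel sill, and bring it to hang over the middle of the white drip dish so that it drips into it. Getting over the sill sets the hanger swinging for a minute or more: still it only by how you move the trolley, never touching the hanger or elbow and not letting the hanger knock back against the sill or swing wildly. Keep it still over the dish for some seconds, then let go of the handle and leave it hanging there quietly, with the other things on the bench left alone.

Things in the scene. Friction and masses are not known exactly. Their poses are not given: they have to be found in the camera images.
- gantry: Fixed bench monorail: aluminium bar 660 mm long on two grey posts, bar centre 215 mm above the bench. Origin on the bench under the middle of the bar; y axis along the bar (trolley travel, from sill towards dish), x axis away from the robot, z up. Posts at y = -330 and +330 mm, their feet 130 mm (x) by 70 mm (y).
- trolley (a joint): Travel of the trolley along the rail's +y axis in m, 0 to 0.46 (stops at both ends); the trolley's middle and the hanger's pivot are at gantry y = -0.22 + this value. Trolley about 0.35 kg, sliding friction about 1.5 N, so it stays where it is left.
- handle (a point): Grip point in the trolley's black upright handle block, 32 mm (x, across the rail) by 34 mm (y, along it), reaching from 225 to 295 mm above the bench; the point is 280 mm up, at gantry x = -100 mm, on the robot's side of the rail. Axes as the gantry's. Best gripped from above with the fingers closing along the rail.
- hanger (a joint): Swing angle in rad: 0 is plumb, positive with the tail towards gantry +y. Pivot pin along gantry x, 250 mm above the bench; swing plane at gantry x = +60 mm. Hardly any friction (60 s to fall to a third). Period T nominally 2.1 s (1.75 to 2.4, elbow weight varies). Trolley acceleration a along +y gives angular acceleration -(w*w)*(angle + a/9.81), w = 2 pi/T, about 2.9 rad/s.
- drop_arm: The hanger's flat steel arm, 14 mm wide: a dark cast counterweight disc (80 mm across, 32 mm thick) 78 mm above the pivot, ball-ended tail below. Origin on the pivot, z up along the arm. Arm, hub and elbow: 0.78 kg, inertia 0.0078 kg m2 about the pivot, centre of mass 9 mm below it. The robot must not touch it.
- elbow: Blue 90 degree pipe elbow, about 80 mm high and 45 mm across, 0.27 kg, fixed round the arm 80 to 158 mm below the pivot. Origin on the pivot. The robot must not touch it.
- tail (a point): Centre of the steel ball, 24 mm across, at the lower end of the hanger, 190 mm below the pivot; 60 mm above the bench when plumb. This is the point to bring over the dish.
- sill: Fixed low steel cross bar, 10 mm thick, rounded top 58 mm above the bench, at gantry x = 60, y = -145 mm; origin on the bench under it. At the start the tail ball hangs on its -y side, overlapping its height by 10 mm: as the trolley goes to +y the tail is held back until, leaning about 0.32 rad, the ball slips over the top and swings free. They touch with centres 17 mm apart.
- dish: Fixed white round drip dish, 90 mm across and 28 mm high, open on top, standing on the bench straight under the tail's path, somewhere at gantry y = 0.00 to 0.12. Origin at the centre of its underside.
- mallet: Mallet lying on the bench, head 52 mm across and 85 mm long with green rubber faces, ash handle; origin under the head's middle. Leave alone.
- gauge: Round chrome test gauge body, 100 mm tall, standing on a 44 mm foot; origin under the foot. Leave alone.
Not all that is in view belongs to the job. Several things have the shape of the dish; the one meant has the colours described above.

How it is judged:
By the outcome, as a careful person would: the job done as asked, in the order asked, and still so for the second after the job is handed in, with the robot touching nothing.
It also fails if it takes over 61 s, if anything falls off the work surface, if the arm or the gripper's body presses on something with over 40 N, if the wrist force passes 120 N, or if a joint passes its speed limit or range.

## Working session

There is one attempt and no reset: what is moved stays moved. The work goes in short steps, Python scripts to look and compute and a shell command to move; the robot and the scene stay as the last step left them, time stands still between calls to the robot, and variables do not carry over. Pictures are saved under pics/ and viewed, at most 10 in all, crops included, and the job is handed in when it is done.

```bash
mkdir -p pics; ls
python3 - <<'E'
from workcell import monitor, grab_frame
import cv2
s=monitor.observe();print(s)
for n in("side","top"):
    f=grab_frame(n);cv2.imwrite(f"pics/{n}0.png",f["color"][:,:,::-1]);print(n,{k:(v.tolist() if hasattr(v,'tolist') else v) for k,v in f.items() if k!="color"})
E
```

```text
pics
{'time': 0.0, 'qpos': array([-1.17189424,  0.38424975,  0.01640111,  1.37114876, -0.0063442 ,
        1.38823373, -0.04650509]), 'qd': array([ 1.71749264e-03,  5.65679141e-06,  2.02757459e-04, -1.40112305e-03,
       -8.74971742e-04, -2.28679148e-04, -1.32901248e-03]), 'tau': array([-1.21291991e-04, -6.27596927e+01,  8.43915939e-01, -3.71813607e+01,
        1.64515385e-02,  1.44233275e-02, -9.65057666e-06]), 'ee_pos': array([0.27836969, 0.55939781, 0.40367396]), 'tcp_rot': array([-2.25871885e-04,  2.28842244e-01,  9.73463012e-01, -9.69684925e-04]), 'ft_force': array([-0.55732368, -0.42500473, -0.12150053]), 'torque': array([0.01419113, 0.01650295, 0.0454647 ]), 'finger_force': 0.0, 'width': 0.0853114755992859}
side {'fov_y': 51.13532029371002, 'cx': 256.8862682591416, 'cy': 191.13338444183475, 'D': [-0.13329692446819535, 0.0, 0.0, 0.0, 0.0], 'R': [[0.9420701214465333, -0.3347615066853895, 0.020943254748048177], [-0.15353890318125293, -0.48591109700295215, -0.8604163009957942], [0.2982108171874582, 0.8073568848106244, -0.5091612407295678]], 't': [-0.5975812644370613, 0.23033984772834168, 1.023705141315585]}
top {'fov_y': 43.770298800365104, 'cx': 264.5569618946673, 'cy': 196.60384927595928, 'D': [-0.17696532961941677, 0.0, 0.0, 0.0, 0.0], 'R': [[0.09099470318278861, -0.9958495494889723, -0.0019075574137904275], [-0.9748062748304863, -0.088679854799167, -0.20466707088319994], [0.20364844841978622, 0.020483118302869894, -0.978829786694706]], 't': [-0.0830327843326299, 0.604601755795612, 1.4759199147317448]}
```

View pics/side0.png

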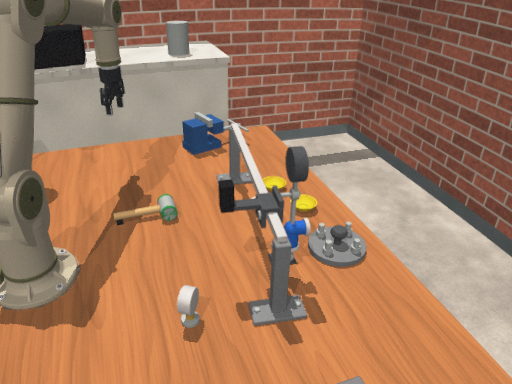

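View pics/top0.png

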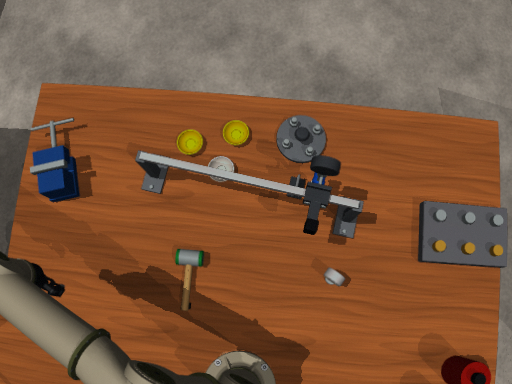

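The side view shows the black handle at (227,193) and the elbow at (293,233). In the top view the handle is at about (312,226), the rail runs from (140,157) to (360,205), and the white dish is partly hidden at (221,167). I'll enlarge these areas.

Run:
```python
import cv2
a=cv2.imread("pics/top0.png")[130:245,130:370];cv2.imwrite("pics/topc.png",cv2.resize(a,None,fx=3.3,fy=3.3,interpolation=cv2.INTER_CUBIC))
a=cv2.imread("pics/side0.png")[115:330,180:370];cv2.imwrite("pics/sidec.png",cv2.resize(a,None,fx=2.75,fy=2.75,interpolation=cv2.INTER_CUBIC))
```

```text
(no output)
```

View pics/topc.png

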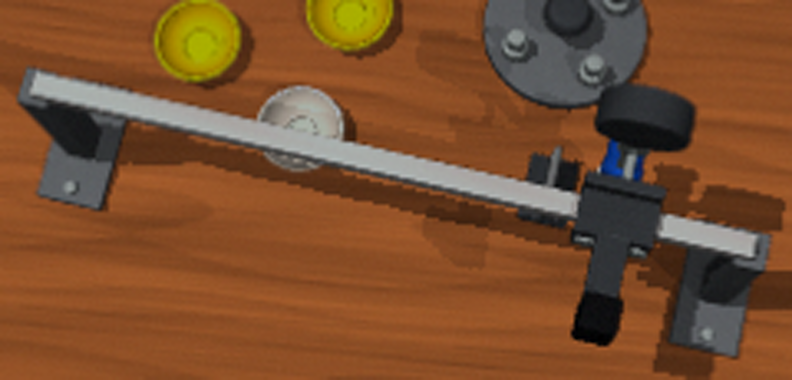

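View pics/sidec.png

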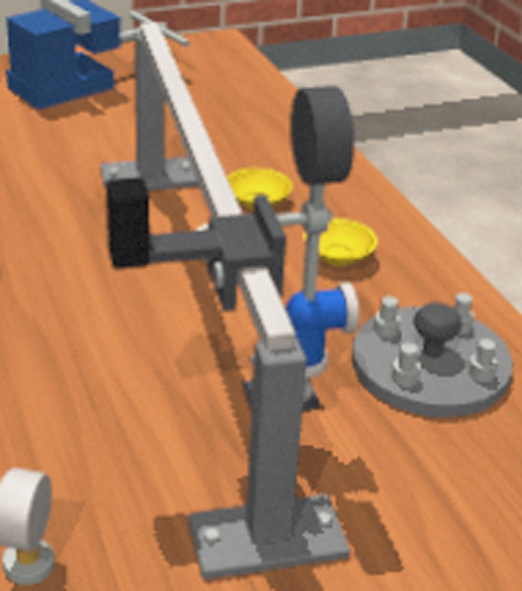

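The top crop shows the rail ends at about (33,84) and (757,245), the dish rim centre at (301,128), the handle top at about (601,316), and the sill top at about (555,165). In the side crop the plates' tops, the post and the handle top (127,186) are clear.

```bash
cat > h.py <<'E'
import numpy as np,cv2
from workcell import monitor, grab_frame
C={"side":dict(fov=51.13532029371002,c=(256.8862682591416,191.13338444183475),k=-0.13329692446819535,R=[[0.9420701214465333,-0.3347615066853895,0.020943254748048177],[-0.15353890318125293,-0.48591109700295215,-0.8604163009957942],[0.2982108171874582,0.8073568848106244,-0.5091612407295678]],t=[-0.5975812644370613,0.23033984772834168,1.023705141315585]),
"top":dict(fov=43.770298800365104,c=(264.5569618946673,196.60384927595928),k=-0.17696532961941677,R=[[0.09099470318278861,-0.9958495494889723,-0.0019075574137904275],[-0.9748062748304863,-0.088679854799167,-0.20466707088319994],[0.20364844841978622,0.020483118302869894,-0.978829786694706]],t=[-0.0830327843326299,0.604601755795612,1.4759199147317448])}
def KD(n):
    c=C[n];f=192/np.tan(np.radians(c["fov"]/2));return np.array([[f,0,c["c"][0]],[0,f,c["c"][1]],[0,0,1.]]),np.array([c["k"],0,0,0,0.]),np.array(c["R"]),np.array(c["t"])
def at_z(n,uv,z):
    K,D,R,t=KD(n);p=cv2.undistortPoints(np.array([[uv]],float),K,D)[0,0]
    d=R.T@np.array([p[0],p[1],1]);o=-R.T@t;return o+d*(z-o[2])/d[2]
def proj(n,X):
    K,D,R,t=KD(n);return cv2.projectPoints(np.atleast_2d(np.array(X,float)),cv2.Rodrigues(R)[0],t,K,D)[0][:,0]
E
python3 - <<'E'
from h import *
tc=lambda u,v:(130+u/3.3,130+v/3.3); sc=lambda u,v:(180+u/2.75,115+v/2.75)
P={}
for nm,uv,z in[("barL",(33,84),.227),("barR",(757,245),.227),("dish",(301,128),.028),("handle",(601,316),.295),("footLbolt",(71,187),.01),("footRbolt",(707,334),.01),("silltop",(555,165),.058)]:
    P[nm]=at_z("top",tc(*uv),z);print(nm,P[nm].round(4))
for nm,uv,z in[("handle",(127,186),.295),("barR",(280,342),.227),("boltR1",(210,534),.01),("boltR2",(325,505),.01),("boltL",(117,171),.01)]:print("side",nm,at_z("side",sc(*uv),z).round(4))
a,b=P["barL"],P["barR"];y=(a-b)[:2];print("len",np.hypot(*y));y/=np.hypot(*y);x=np.array([y[1],-y[0]]);o=(a+b)[:2]/2;print("o",o,"yaw",np.arctan2(-y[0],y[1]),"x",x,"y",y)
for k in P: d=P[k][:2]-o;print(k,"gantry",(d@x).round(4),(d@y).round(4))
E
```

```text
barL [0.666  0.3475 0.227 ]
barR [ 0.5778 -0.305   0.227 ]
dish [0.6982 0.1258 0.028 ]
handle [ 0.493  -0.1675  0.295 ]
footLbolt [0.6201 0.3571 0.01  ]
footRbolt [ 0.5282 -0.2991  0.01  ]
silltop [ 0.6755 -0.1317  0.058 ]
side handle [ 0.4965 -0.1665  0.295 ]
side barR [ 0.5725 -0.3135  0.227 ]
side boltR1 [ 0.5301 -0.289   0.01  ]
side boltR2 [ 0.639  -0.2895  0.01  ]
side boltL [0.6275 0.3655 0.01  ]
len 0.6584469530919117
o [0.62188242 0.02129241] yaw -0.13439454877381957 x [ 0.99098264 -0.13399034] y [0.13399034 0.99098264]
barL gantry 0.0 0.3292
barR gantry 0.0 -0.3292
dish gantry 0.0617 0.1137
handle gantry -0.1024 -0.2044
footLbolt gantry -0.0467 0.3325
footRbolt gantry -0.0499 -0.3301
silltop gantry 0.0736 -0.1444
```

Everything agrees: rail length is 658 mm, and the dish lies at gantry x=0.062, y≈0.114 with the sill at y≈-0.144. Gantry yaw is -0.134 and the handle is at world (0.4955, -0.1675). Next I move above the handle.

```bash
python3 -m pendant '[[0.0136,-0.0400,0.02,0,0,0.0205,1],[0.0136,-0.0450,0.02,0,0,0.0205,1],[0.0136,-0.0450,0.015,0,0,0.0205,1],[0.0136,-0.0455,0.015,0,0,0.0205,1],[0.0136,-0.0455,0.015,0,0,0.0205,1],[0.0136,-0.0455,0.015,0,0,0.0205,1],[0.0136,-0.0455,0.01,0,0,0.0205,1],[0.0136,-0.0455,0.01,0,0,0.0205,1]]' 60
python3 -m pendant '[[0.0136,-0.0455,0,0,0,0.0205,1],[0.0136,-0.0455,0,0,0,0.0205,1],[0.0136,-0.0455,0,0,0,0.0205,1],[0.0136,-0.0455,0,0,0,0.0205,1],[0.0136,-0.0455,0,0,0,0.0205,1],[0.0136,-0.0455,0,0,0,0.0205,1],[0.0136,-0.0455,0,0,0,0.0205,1],[0.0130,-0.0400,0,0,0,0.0205,1]]'
python3 -m pendant '[[0,0,0,0,0,0,1],[0,0,0,0,0,0,1]]'
python3 - <<'E'
from h import *
s=monitor.observe();print(s["ee_pos"],s["tcp_rot"],s["qpos"])
from scipy.spatial.transform import Rotation as Ro
q=s["tcp_rot"];R=Ro.from_quat([q[1],q[2],q[3],q[0]]);W=Ro.from_euler('z',-0.1344).as_matrix()@np.diag([-1,1,-1]);print("rotvec to go",(Ro.from_matrix(W)*R.inv()).as_rotvec())
f=grab_frame("wrist");cv2.imwrite("pics/w0.png",f["color"][:,:,::-1]);print(f["tool_from_camera"].round(3))
E
```

```text
time: 0.9
ee_pos: [0.3871, 0.2009, 0.5246]
tcp_rot: [-0.0, 0.148, 0.989, 0.0]
ft_force: [0.6, -0.0, 0.0]
width: 0.0855
finger_force: 0.0
time: 1.7
ee_pos: [0.495, -0.1579, 0.5243]
tcp_rot: [0.0, 0.067, 0.998, -0.0]
ft_force: [0.4, 0.6, 0.7]
width: 0.0853
finger_force: 0.0
time: 1.9
ee_pos: [0.4951, -0.1563, 0.5236]
tcp_rot: [-0.001, 0.068, 0.998, -0.0]
ft_force: [-0.6, 1.6, 0.1]
width: 0.085
finger_force: 0.0
[ 0.49512731 -0.15632075  0.52361923] [-8.08389850e-04  6.82395482e-02  9.97668590e-01 -3.09275266e-04] [-0.39967386  0.13628708  0.73818083  1.45849583 -0.09054356  1.5833549
  1.76707029]
rotvec to go [ 0.00050859 -0.00165467  0.00218529]
[[ 0.    -0.958 -0.287  0.074]
 [ 1.     0.    -0.    -0.001]
 [ 0.    -0.287  0.958  0.032]
 [ 0.     0.     0.     1.   ]]
```

View pics/w0.png

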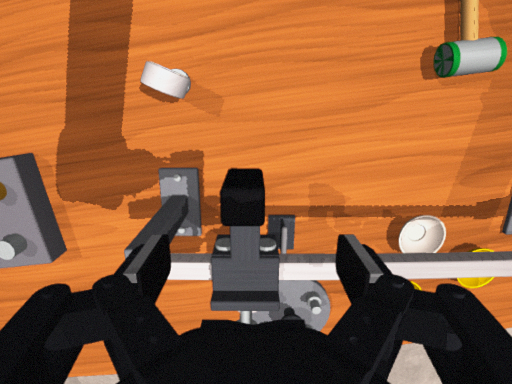

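The handle sits about 10 mm to the -y side of the tool centre, as computed. Descending and gripping.

```bash
python3 -m pendant '[[0.0005,-0.006,-0.01,0,0,0,1],[0,-0.0055,-0.015,0,0,0.002,1],[0,0,-0.015,0,0,0,1],[0,0,-0.015,0,0,0,1],[0,0,-0.015,0,0,0,1],[0,0,-0.012,0,0,0,1],[0,0,-0.007,0,0,0,1],[0,0,0,0,0,0,1]]' 60
python3 -m pendant '[[0,0,0,0,0,0,0],[0,0,0,0,0,0,0],[0,0,0,0,0,0,0],[0,0,0,0,0,0,0],[0,0,0,0,0,0,0],[0,0,0,0,0,0,0]]' 60
python3 - <<'E'
from h import *
s=monitor.observe();print(s["ee_pos"],s["width"],s["finger_force"],s["ft_force"])
f=grab_frame("side");cv2.imwrite("pics/s1.png",f["color"][:,:,::-1])
f=f["color"][115:330,180:370];h=cv2.cvtColor(f,cv2.COLOR_RGB2HSV)
m=(h[...,0]>105)&(h[...,0]<125)&(h[...,1]>150)&(h[...,2]>60);yy,xx=np.nonzero(m);print(m.sum(),xx.min()+180,xx.max()+180,yy.min()+115,yy.max()+115)
E
```

```text
time: 2.75
ee_pos: [0.4955, -0.1665, 0.4343]
tcp_rot: [-0.001, 0.065, 0.998, 0.0]
ft_force: [0.9, -0.0, 0.8]
width: 0.0853
finger_force: 0.0
time: 3.35
ee_pos: [0.4958, -0.1671, 0.436]
tcp_rot: [0.001, 0.066, 0.998, 0.0]
ft_force: [-1.3, 1.2, 5.7]
width: 0.0334
finger_force: 60.4
[ 0.49575928 -0.16707678  0.43598903] 0.033413185985621936 60.43120622634888 [-1.26371618  1.23725616  5.70463678]
855 183 305 119 247
```

View pics/s1.png

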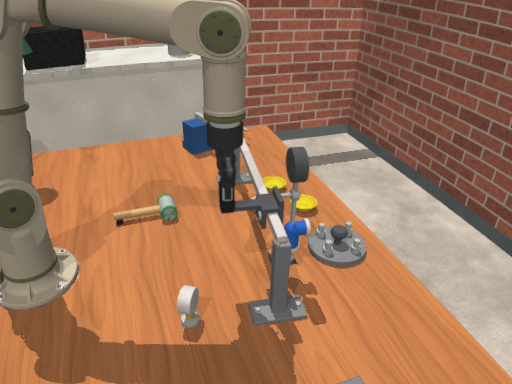

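Gripped: width is 33.4 mm and the handle is at gantry y=-0.2036, as measured. Next I write a tracker for the elbow angle and start the pull.

```bash
cat >> h.py <<'E'
O=np.array([.62188,.02129]);YAW=-.1344
Y=np.array([np.sin(-YAW),np.cos(-YAW)]);Xg=np.array([Y[1],-Y[0]])
def g2w(x,y,z): return np.r_[O+x*Xg+y*Y,z]
B=[.065,.118]   # blue centroid: gantry x, distance below pivot (calibrated at rest)
def px(y,th,b=None): b=b or B;return proj("side",g2w(b[0],y+b[1]*np.sin(th),.25-b[1]*np.cos(th)))[0]
def blue(img,y):
    c=px(y,0);h=cv2.cvtColor(img,cv2.COLOR_RGB2HSV)
    m=(h[...,0]>105)&(h[...,0]<125)&(h[...,1]>150)&(h[...,2]>60)
    v,u=np.nonzero(m);k=(abs(u-c[0])<35)&(abs(v-c[1])<40);return k.sum(),u[k].mean(),v[k].mean()
def look(log=True):
    s=monitor.observe();y=(s["ee_pos"][:2]-O)@Y;x=(s["ee_pos"][:2]-O)@Xg
    f=grab_frame("side");n,u,v=blue(f["color"],y)
    th=np.linspace(-.7,.7,281);P=np.array([px(y,t) for t in th]);th0=th[np.argmin(((P-[u,v])**2).sum(1))]
    if log:
        with open("log.txt","a") as F:F.write(f"{s['time']} {y} {u} {v} {n}\n")
    print(f"t {s['time']:.2f} y {y:.4f} x {x:.4f} n {n} uv {u:.1f} {v:.1f} th {th0:.3f} miss {np.hypot(*(px(y,th0)-[u,v])):.1f} F",s["ft_force"].round(1),round(s["width"],4));return f
E
python3 -c "
from h import *
print(px(-.2036,0));look(False)"
python3 -m pendant '[[0.00067,0.00496,0,0,0,0,0],[0.00134,0.00991,0,0,0,0,0],[0.00174,0.01288,0,0,0,0,0],[0.00174,0.01288,0,0,0,0,0],[0.00174,0.01288,0,0,0,0,0],[0.00174,0.01288,0,0,0,0,0],[0.00174,0.01288,0,0,0,0,0],[0.00134,0.00991,0,0,0,0,0]]' | head -1
python3 -c "
from h import *
f=look();cv2.imwrite('pics/s2.png',cv2.resize(f['color'][100:300,180:380,::-1],None,fx=3,fy=3))"
```

```text
[292.64060965 234.15335213]
t 3.40 y -0.2036 x -0.0997 n 337 uv 294.9 231.5 th 0.050 miss 3.2 F [-1.2  1.5  5.8] 0.0332
time: 4.25
t 4.25 y -0.1122 x -0.0995 n 321 uv 287.4 215.5 th -0.140 miss 3.1 F [ 3.3 -2.1  5.4] 0.033
```

View pics/s2.png

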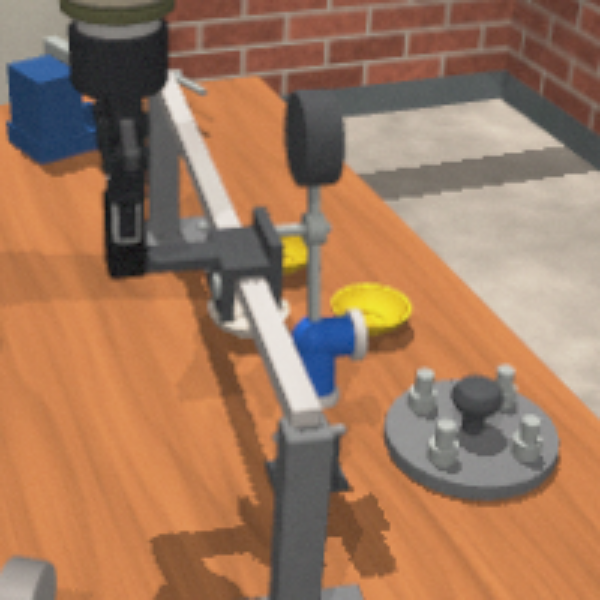

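The picture shows the hanger leaning back against the sill, with the elbow clear of the trolley. I continue slowly over the top and then speed up.

```bash
sed -i 's/^B=.*/B=[.070,.112]/' h.py
python3 -m pendant '[[0.0008,0.00595,0,0,0,0,0],[0.00067,0.00496,0,0,0,0,0],[0.00054,0.00396,0,0,0,0,0],[0.00054,0.00396,0,0,0,0,0],[0.00054,0.00396,0,0,0,0,0],[0.00054,0.00396,0,0,0,0,0],[0.00054,0.00396,0,0,0,0,0],[0.00054,0.00396,0,0,0,0,0]]' | head -1
python3 -c "
from h import *
look()"
python3 -m pendant '[[0.00067,0.00496,0,0,0,0,0],[0.00094,0.00694,0,0,0,0,0],[0.00121,0.00892,0,0,0,0,0]]'|head -1
python3 -c "
from h import *
look()"
```

```text
time: 5.1
t 5.10 y -0.0780 x -0.0994 n 317 uv 285.0 210.2 th -0.290 miss 0.0 F [ 3.5 -2.2  5.3] 0.0334
time: 5.45
t 5.45 y -0.0572 x -0.0994 n 289 uv 281.8 204.0 th -0.160 miss 0.4 F [ 5.2 -3.3  5.1] 0.0332
```

```bash
L='from h import *
look()'
python3 -m pendant '[[0.00147,0.0109,0,0,0,0,0],[0.00174,0.01288,0,0,0,0,0],[0.00201,0.01487,0,0,0,0,0]]'|head -1; python3 -c "$L"
python3 -m pendant '[[0.00214,0.01586,0,0,0,0,0],[0.00201,0.01487,0,0,0,0,0],[0.00174,0.01288,0,0,0,0,0]]'|head -1; python3 -c "$L"
python3 -m pendant '[[0.00134,0.00991,0,0,0,0,0],[0.00107,0.00793,0,0,0,0,0],[0.0008,0.00595,0,0,0,0,0],[0.00054,0.00396,0,0,0,0,0]]'|head -1; python3 -c "$L"
python3 -m pendant '[[0.00027,0.00198,0,0,0,0,0],[0,0,0,0,0,0,0]]'|head -1; python3 -c "$L"
python3 -m pendant '[[0,0,0,0,0,0,0]]'|head -1; python3 -c "$L;look();look();look()"
python3 -m pendant '[[0,0,0,0,0,0,0]]'|head -1; python3 -c "$L;look();look();look()"
python3 -m pendant '[[0,0,0,0,0,0,0]]'|head -1; python3 -c "$L;look();look();look()"
python3 -m pendant '[[0,0,0,0,0,0,0]]'|head -1; python3 -c "$L;look();look();look()"
```

```text
time: 5.8
t 5.80 y -0.0181 x -0.0993 n 230 uv 275.6 190.2 th 0.165 miss 0.8 F [ 7.2 -3.3  3.5] 0.0331
time: 6.15
t 6.15 y 0.0266 x -0.0992 n 211 uv 270.8 179.6 th 0.300 miss 0.7 F [ 8.8 -2.8  3.5] 0.033
time: 6.6
t 6.60 y 0.0542 x -0.0991 n 225 uv 271.1 181.9 th -0.005 miss 0.6 F [ 8.3 -3.3  4.6] 0.0332
time: 6.85
t 6.85 y 0.0561 x -0.0991 n 244 uv 272.2 184.3 th -0.180 miss 0.3 F [ 8.8 -1.8  3.4] 0.0334
time: 7.0
t 7.00 y 0.0560 x -0.0991 n 249 uv 272.7 184.7 th -0.220 miss 0.4 F [ 8.1 -0.9  3.4] 0.0333
t 7.05 y 0.0561 x -0.0991 n 251 uv 272.6 184.6 th -0.215 miss 0.4 F [ 8.1 -2.1  4.4] 0.0331
t 7.10 y 0.0561 x -0.0991 n 252 uv 272.5 184.3 th -0.195 miss 0.5 F [ 9.7 -1.6  3. ] 0.0335
t 7.15 y 0.0561 x -0.0991 n 250 uv 272.4 184.3 th -0.185 miss 0.4 F [ 8.  -0.6  4.3] 0.0331
time: 7.3
t 7.30 y 0.0561 x -0.0991 n 239 uv 271.6 183.0 th -0.090 miss 0.5 F [ 9.1 -0.7  3.1] 0.0336
t 7.35 y 0.0561 x -0.0991 n 226 uv 271.3 182.3 th -0.050 miss 0.5 F [ 8.1 -0.5  3.8] 0.0336
t 7.40 y 0.0561 x -0.0991 n 227 uv 271.0 181.8 th -0.015 miss 0.5 F [ 8.4 -1.4  3.3] 0.0334
t 7.45 y 0.0561 x -0.0991 n 218 uv 270.8 180.8 th 0.035 miss 0.7 F [ 8.9 -0.5  2.8] 0.0329
time: 7.6
t 7.60 y 0.0560 x -0.0991 n 207 uv 269.7 178.4 th 0.155 miss 0.7 F [ 9.  -0.2  3.4] 0.0329
t 7.65 y 0.0560 x -0.0991 n 204 uv 269.5 177.8 th 0.185 miss 0.6 F [ 8.5 -0.7  2.6] 0.0335
t 7.70 y 0.0561 x -0.0991 n 204 uv 269.2 177.1 th 0.215 miss 0.6 F [ 8.7 -1.   4. ] 0.0332
t 7.75 y 0.0560 x -0.0991 n 202 uv 269.0 176.4 th 0.240 miss 0.6 F [ 8.4 -1.3  3.5] 0.0334
time: 7.9
t 7.90 y 0.0560 x -0.0991 n 201 uv 268.9 175.7 th 0.270 miss 0.7 F [ 8.6 -0.6  3.5] 0.0331
t 7.95 y 0.0561 x -0.0991 n 201 uv 268.9 175.8 th 0.265 miss 0.7 F [ 9.  -0.7  3.4] 0.0331
t 8.00 y 0.0560 x -0.0991 n 202 uv 269.0 176.1 th 0.255 miss 0.7 F [ 8.6 -1.   3.6] 0.0328
t 8.05 y 0.0561 x -0.0991 n 202 uv 269.0 176.4 th 0.240 miss 0.6 F [ 7.8 -1.5  2.9] 0.0332
```

The hanger is free and clear of the sill, with an amplitude of about 0.25 rad and a period of about 1.8 s. Next I fit the model to the log and plan a cancelling move.

```bash
cat > plan.py <<'E'
from h import *
from scipy.optimize import least_squares,lsq_linear
import sys
def fit(t0,moves):  # moves: list of (t_start,[u mm per row]); free fit of T, state, offset
    d=np.loadtxt("log.txt");d=d[d[:,0]>=t0];t=d[:,0]
    imp=[]
    for ts,us in moves:
        v=np.r_[0,np.array(us)/100.,0]   # rows of .1 s, mm -> m/s
        imp+= [(ts+.1*k,v[k+1]-v[k]) for k in range(len(us)+1)]
    def model(p):
        w,a,b,c,dl=p;th=a*np.cos(w*(t-t0))+b*np.sin(w*(t-t0))
        for ti,dv in imp: th=th-np.where(t>ti+dl,w/9.81*dv*np.sin(w*(t-ti-dl)),0)
        return th
    def res(p): return np.r_[np.concatenate([px(y,th+p[3])-uv for y,th,uv in zip(d[:,1],model(p),d[:,2:4])]),(p[4]-.05)/.03,(p[0]-3.5)/.05 if len(sys.argv)>9 else 0]
    r=least_squares(res,[3.49,.0,.2,.02,.05],loss="soft_l1");p=r.x
    print("T",2*np.pi/p[0],"a,b",p[1:3],"c",p[3],"delay",p[4],"rms px",np.sqrt((r.fun**2).mean()));return p,imp
def state(p,imp,t0,t):
    w,a,b,c,dl=p;ph=w*(t-t0);th=a*np.cos(ph)+b*np.sin(ph);td=w*(b*np.cos(ph)-a*np.sin(ph))
    for ti,dv in imp:
        if t>ti+dl: q=w*(t-ti-dl);th-=w/9.81*dv*np.sin(q);td-=w*w/9.81*dv*np.cos(q)
    return th,td
def plan(p,th,td,dist,N,reg=.02):
    w=p[0];dl=p[4];D=np.diff(np.eye(N+2)[1:-1],axis=0,prepend=0,append=0) if 0 else None
    M=np.zeros((N+1,N))
    for k in range(N): M[k,k]=.01;M[k+1,k]=-.01      # dv at t=k*.1 from u in mm
    tau=.1*N-.1*np.arange(N+1)-dl
    A=np.vstack([(-w/9.81*np.sin(w*tau))@M,(-w/9.81*np.cos(w*tau))@M])*1e3
    F=.1*N; b=-np.array([th*np.cos(w*F)+td/w*np.sin(w*F),-th*np.sin(w*F)+td/w*np.cos(w*F)])*1e3
    E=np.vstack([A,np.ones(N)*5,M*100*reg*5]);e=np.r_[b,dist*5,np.zeros(N+1)]
    u=np.round(lsq_linear(E,e,bounds=(-25,25)).x)
    # greedy integer polish
    from itertools import product
    cost=lambda u:np.hypot(*(A@u-b))+50*abs(u.sum()-dist)
    for _ in range(300):
        c0=cost(u);best=None
        for i,j in product(range(N),range(N)):
            for s in(0,1):
                v=u.copy();v[i]+=1;v[j]-=1
                if s: v=u.copy();v[i]+=np.sign(dist-u.sum())
                if cost(v)<c0-1e-6:c0=cost(v);best=v
        if best is None:break
        u=best
    print("resid mrad",np.hypot(*(A@u-b)).round(1),"sum",u.sum(),"path",np.cumsum(u).min(),np.cumsum(u).max())
    for k in range(0,N,8): print(",".join(f"[{x*.000134:.5f},{x*.000991:.5f},0,0,0,0,0]" for x in u[k:k+8]))
    print(u.astype(int).tolist());return u
E
python3 - <<'E'
from plan import *
mv=[(5.5,[11,13,15]),(5.85,[16,15,13]),(6.2,[10,8,6,4]),(6.65,[2,0])]
# long moves were continuous but for 0.05 s holds
p,_=fit(5.79,mv)
p,imp=fit(6.84,[])
for tt in(8.1,):
    th,td=state(p,imp,6.84,tt);print(th,td)
    for N in(24,32):plan(p,th,td,57.6,N) if 0 else plan(p,th,td,58,N)
E
```

```text
T 1.788223828589242 a,b [0.16407169 0.27307053] c 0.03008495572778421 delay 0.05010225259393872 rms px 0.41568051190794214
T 1.80376183450598 a,b [-0.20851888 -0.12602699] c 0.029378020902323748 delay 0.05 rms px 0.4046337927206041
0.1857487381602793 -0.549229831035647
resid mrad 0.0 sum 58.0 path -119.0 58.0
[0.00080,0.00595,0,0,0,0,0],[-0.00094,-0.00694,0,0,0,0,0],[-0.00147,-0.01090,0,0,0,0,0],[-0.00201,-0.01486,0,0,0,0,0],[-0.00228,-0.01685,0,0,0,0,0],[-0.00268,-0.01982,0,0,0,0,0],[-0.00268,-0.01982,0,0,0,0,0],[-0.00214,-0.01586,0,0,0,0,0]
[-0.00161,-0.01189,0,0,0,0,0],[-0.00094,-0.00694,0,0,0,0,0],[0.00013,0.00099,0,0,0,0,0],[0.00094,0.00694,0,0,0,0,0],[0.00174,0.01288,0,0,0,0,0],[0.00255,0.01883,0,0,0,0,0],[0.00295,0.02180,0,0,0,0,0],[0.00322,0.02378,0,0,0,0,0]
[0.00322,0.02378,0,0,0,0,0],[0.00295,0.02180,0,0,0,0,0],[0.00134,0.00991,0,0,0,0,0],[0.00214,0.01586,0,0,0,0,0],[0.00134,0.00991,0,0,0,0,0],[0.00080,0.00595,0,0,0,0,0],[0.00027,0.00198,0,0,0,0,0],[0.00013,0.00099,0,0,0,0,0]
[6, -7, -11, -15, -17, -20, -20, -16, -12, -7, 1, 7, 13, 19, 22, 24, 24, 22, 10, 16, 10, 6, 2, 1]
r
[... 398 characters left out ...]
88,0.01387,0,0,0,0,0],[0.00268,0.01982,0,0,0,0,0],[0.00308,0.02279,0,0,0,0,0],[0.00322,0.02378,0,0,0,0,0]
[0.00308,0.02279,0,0,0,0,0],[0.00268,0.01982,0,0,0,0,0],[0.00214,0.01586,0,0,0,0,0],[0.00147,0.01090,0,0,0,0,0],[-0.00027,-0.00198,0,0,0,0,0],[0.00000,0.00000,0,0,0,0,0],[-0.00054,-0.00396,0,0,0,0,0],[-0.00094,-0.00694,0,0,0,0,0]
[-0.00134,-0.00991,0,0,0,0,0],[-0.00134,-0.00991,0,0,0,0,0],[-0.00134,-0.00991,0,0,0,0,0],[-0.00107,-0.00793,0,0,0,0,0],[-0.00080,-0.00595,0,0,0,0,0],[-0.00040,-0.00297,0,0,0,0,0],[0.00013,0.00099,0,0,0,0,0],[0.00000,0.00000,0,0,0,0,0]
[-1, -3, 2, -7, -10, -10, -10, -8, -4, 0, 6, 11, 14, 20, 23, 24, 23, 20, 16, 11, -2, 0, -4, -7, -10, -10, -10, -8, -6, -3, 1, 0]
```

```bash
L='from h import *
look()'
python3 -m pendant '[[-0.00013,-0.00099,0,0,0,0,0],[-0.00040,-0.00297,0,0,0,0,0],[0.00027,0.00198,0,0,0,0,0],[-0.00094,-0.00694,0,0,0,0,0],[-0.00134,-0.00991,0,0,0,0,0],[-0.00134,-0.00991,0,0,0,0,0],[-0.00134,-0.00991,0,0,0,0,0],[-0.00107,-0.00793,0,0,0,0,0]]'|head -1
python3 -m pendant '[[-0.00054,-0.00396,0,0,0,0,0],[0,0,0,0,0,0,0],[0.00080,0.00595,0,0,0,0,0],[0.00147,0.01090,0,0,0,0,0],[0.00188,0.01387,0,0,0,0,0],[0.00268,0.01982,0,0,0,0,0],[0.00308,0.02279,0,0,0,0,0],[0.00322,0.02378,0,0,0,0,0]]'|head -4
python3 -m pendant '[[0.00308,0.02279,0,0,0,0,0],[0.00268,0.01982,0,0,0,0,0],[0.00214,0.01586,0,0,0,0,0],[0.00147,0.01090,0,0,0,0,0],[-0.00027,-0.00198,0,0,0,0,0],[0,0,0,0,0,0,0],[-0.00054,-0.00396,0,0,0,0,0],[-0.00094,-0.00694,0,0,0,0,0]]'|head -4
python3 -m pendant '[[-0.00134,-0.00991,0,0,0,0,0],[-0.00134,-0.00991,0,0,0,0,0],[-0.00134,-0.00991,0,0,0,0,0],[-0.00107,-0.00793,0,0,0,0,0],[-0.00080,-0.00595,0,0,0,0,0],[-0.00040,-0.00297,0,0,0,0,0],[0.00013,0.00099,0,0,0,0,0],[0,0,0,0,0,0,0]]'|head -4
for i in 1 2 3 4 5 6 7; do python3 -m pendant '[[0,0,0,0,0,0,0],[0,0,0,0,0,0,0]]'>/dev/null; python3 -c "$L;look()"; done
```

```text
time: 8.9
time: 9.7
ee_pos: [0.5376, 0.1366, 0.436]
tcp_rot: [0.002, 0.067, 0.998, -0.0]
ft_force: [11.6, -3.6, 2.6]
time: 10.5
ee_pos: [0.5454, 0.1934, 0.436]
tcp_rot: [0.003, 0.066, 0.998, 0.0]
ft_force: [10.6, 0.2, 2.3]
time: 11.3
ee_pos: [0.5391, 0.1469, 0.436]
tcp_rot: [0.002, 0.066, 0.998, -0.0]
ft_force: [8.8, -2.1, 2.5]
t 11.50 y 0.1134 x -0.0989 n 201 uv 266.5 172.1 th 0.035 miss 0.7 F [ 9.2 -2.5  3.4] 0.0335
t 11.55 y 0.1134 x -0.0989 n 203 uv 266.5 172.1 th 0.035 miss 0.7 F [ 9.7 -2.7  2.8] 0.0333
t 11.80 y 0.1134 x -0.0989 n 205 uv 266.4 171.7 th 0.055 miss 0.8 F [ 9.4 -2.7  3.2] 0.0332
t 11.85 y 0.1134 x -0.0989 n 205 uv 266.4 171.7 th 0.055 miss 0.8 F [10.1 -3.   4.6] 0.033
t 12.10 y 0.1134 x -0.0989 n 205 uv 266.5 171.8 th 0.050 miss 0.8 F [ 8.8 -3.5  3.1] 0.0333
t 12.15 y 0.1134 x -0.0989 n 203 uv 266.4 171.8 th 0.050 miss 0.7 F [ 9.5 -2.8  3.3] 0.0335
t 12.40 y 0.1134 x -0.0989 n 203 uv 266.5 172.0 th 0.040 miss 0.7 F [ 9.7 -2.4  3.1] 0.0333
t 12.45 y 0.1134 x -0.0989 n 201 uv 266.5 172.1 th 0.030 miss 0.7 F [ 9.  -2.7  3.1] 0.0332
t 12.70 y 0.1134 x -0.0989 n 202 uv 266.6 172.4 th 0.015 miss 0.7 F [ 9.  -4.   3.6] 0.0334
t 12.75 y 0.1134 x -0.0989 n 204 uv 266.6 172.5 th 0.010 miss 0.6 F [ 9.  -2.4  2. ] 0.0331
t 13.00 y 0.1134 x -0.0989 n 201 uv 266.7 172.4 th 0.015 miss 0.7 F [10.  -2.8  3.3] 0.0334
t 13.05 y 0.1134 x -0.0989 n 203 uv 266.7 172.4 th 0.015 miss 0.7 F [ 8.8 -2.5  3.2] 0.033
t 13.30 y 0.1134 x -0.0989 n 199 uv 266.5 172.1 th 0.035 miss 0.6 F [ 9.6 -2.5  3.6] 0.0331
t 13.35 y 0.1134 x -0.0989 n 200 uv 266.5 171.9 th 0.045 miss 0.8 F [ 9.8 -1.7  3.6] 0.0335
```

Residual amplitude is only about 0.02 rad at y=0.1134. One small correction follows.

Run:
```python
from plan import *
p,imp=fit(11.4,[]);p[0]=2*np.pi/1.797 if abs(2*np.pi/p[0]-1.8)>.06 else p[0];p[4]=.05
th,td=state(p,imp,11.4,13.4);print(th,td/p[0],np.hypot(th,td/p[0]));plan(p,th,td,0,24);plan(p,th,td,0,16)
```

```text
T 1.7506905530496721 a,b [-0.01069255  0.02023384] c 0.0367960639021122 delay 0.05 rms px 0.48603915784602364
0.009093308377957608 0.02100120522068486 0.02288534198953459
resid mrad 0.1 sum 0.0 path -5.0 6.0
[0.00000,0.00000,0,0,0,0,0],[0.00013,0.00099,0,0,0,0,0],[0.00027,0.00198,0,0,0,0,0],[0.00013,0.00099,0,0,0,0,0],[0.00013,0.00099,0,0,0,0,0],[0.00013,0.00099,0,0,0,0,0],[-0.00000,-0.00000,0,0,0,0,0],[-0.00013,-0.00099,0,0,0,0,0]
[-0.00013,-0.00099,0,0,0,0,0],[-0.00013,-0.00099,0,0,0,0,0],[-0.00027,-0.00198,0,0,0,0,0],[-0.00027,-0.00198,0,0,0,0,0],[-0.00027,-0.00198,0,0,0,0,0],[-0.00013,-0.00099,0,0,0,0,0],[-0.00013,-0.00099,0,0,0,0,0],[-0.00000,-0.00000,0,0,0,0,0]
[0.00000,0.00000,0,0,0,0,0],[0.00013,0.00099,0,0,0,0,0],[0.00013,0.00099,0,0,0,0,0],[0.00000,0.00000,0,0,0,0,0],[0.00013,0.00099,0,0,0,0,0],[0.00013,0.00099,0,0,0,0,0],[0.00013,0.00099,0,0,0,0,0],[0.00000,0.00000,0,0,0,0,0]
[0, 1, 2, 1, 1, 1, 0, -1, -1, -1, -2, -2, -2, -1, -1, 0, 0, 1, 1, 0, 1, 1, 1, 0]
resid mrad 0.2 sum 0.0 path -1.0 10.0
[0.00013,0.00099,0,0,0,0,0],[0.00013,0.00099,0,0,0,0,0],[0.00027,0.00198,0,0,0,0,0],[0.00040,0.00297,0,0,0,0,0],[0.00027,0.00198,0,0,0,0,0],[0.00013,0.00099,0,0,0,0,0],[0.00000,0.00000,0,0,0,0,0],[-0.00000,-0.00000,0,0,0,0,0]
[-0.00013,-0.00099,0,0,0,0,0],[-0.00027,-0.00198,0,0,0,0,0],[-0.00027,-0.00198,0,0,0,0,0],[-0.00027,-0.00198,0,0,0,0,0],[-0.00027,-0.00198,0,0,0,0,0],[-0.00013,-0.00099,0,0,0,0,0],[-0.00013,-0.00099,0,0,0,0,0],[0.00013,0.00099,0,0,0,0,0]
[1, 1, 2, 3, 2, 1, 0, 0, -1, -2, -2, -2, -2, -1, -1, 1]
```

```bash
L='from h import *
look()'
python3 -m pendant '[[0,0,0,0,0,0,0],[0.00013,0.00099,0,0,0,0,0],[0.00027,0.00198,0,0,0,0,0],[0.00013,0.00099,0,0,0,0,0],[0.00013,0.00099,0,0,0,0,0],[0.00013,0.00099,0,0,0,0,0],[0,0,0,0,0,0,0],[-0.00013,-0.00099,0,0,0,0,0]]'|head -1
python3 -m pendant '[[-0.00013,-0.00099,0,0,0,0,0],[-0.00013,-0.00099,0,0,0,0,0],[-0.00027,-0.00198,0,0,0,0,0],[-0.00027,-0.00198,0,0,0,0,0],[-0.00027,-0.00198,0,0,0,0,0],[-0.00013,-0.00099,0,0,0,0,0],[-0.00013,-0.00099,0,0,0,0,0],[0,0,0,0,0,0,0]]'|head -1
python3 -m pendant '[[0,0,0,0,0,0,0],[0.00013,0.00099,0,0,0,0,0],[0.00013,0.00099,0,0,0,0,0],[0,0,0,0,0,0,0],[0.00013,0.00099,0,0,0,0,0],[0.00013,0.00099,0,0,0,0,0],[0.00013,0.00099,0,0,0,0,0],[0,0,0,0,0,0,0]]'|head -1
for i in 1 2 3 4 5 6 7 8 9; do python3 -m pendant '[[0,0,0,0,0,0,0],[0,0,0,0,0,0,0]]'>/dev/null; python3 -c "$L"; done
python3 - <<'E'
from plan import *
p,imp=fit(15.9,[])
f=grab_frame("side")["color"][120:270,190:340,::-1];f2=grab_frame("top")["color"][110:260,130:330,::-1]
a=cv2.resize(f,(400,400),interpolation=cv2.INTER_CUBIC);b=cv2.resize(f2,(400,300),interpolation=cv2.INTER_CUBIC);cv2.imwrite("pics/m.png",np.hstack([a,np.vstack([b,np.zeros((100,400,3),np.uint8)])]))
E
```

```text
time: 14.2
time: 15.0
time: 15.8
t 16.00 y 0.1135 x -0.0989 n 199 uv 266.5 172.0 th 0.040 miss 0.7 F [ 9.  -2.   3.6] 0.0335
t 16.25 y 0.1135 x -0.0989 n 200 uv 266.5 172.0 th 0.035 miss 0.7 F [ 9.5 -1.7  2.9] 0.0331
t 16.50 y 0.1135 x -0.0989 n 201 uv 266.6 172.2 th 0.030 miss 0.7 F [ 9.6 -2.7  3.6] 0.0332
t 16.75 y 0.1136 x -0.0989 n 200 uv 266.5 172.2 th 0.030 miss 0.7 F [ 8.8 -2.1  3.6] 0.0333
t 17.00 y 0.1135 x -0.0989 n 202 uv 266.5 172.0 th 0.035 miss 0.8 F [10.2 -1.6  2.8] 0.0333
t 17.25 y 0.1136 x -0.0989 n 201 uv 266.5 172.0 th 0.040 miss 0.7 F [10.5 -2.5  2.9] 0.0333
t 17.50 y 0.1136 x -0.0989 n 202 uv 266.5 172.0 th 0.040 miss 0.7 F [ 9.2 -2.4  3.5] 0.0333
t 17.75 y 0.1135 x -0.0989 n 200 uv 266.5 172.0 th 0.040 miss 0.7 F [ 9.6 -2.2  3.5] 0.033
t 18.00 y 0.1135 x -0.0989 n 202 uv 266.5 172.0 th 0.035 miss 0.7 F [ 9.9 -2.2  4.1] 0.0332
T 1.8347150594513433 a,b [ 0.00418392 -0.00355787] c 0.0381366205782879 delay 0.05 rms px 0.47325334690996024
```

View pics/m.png

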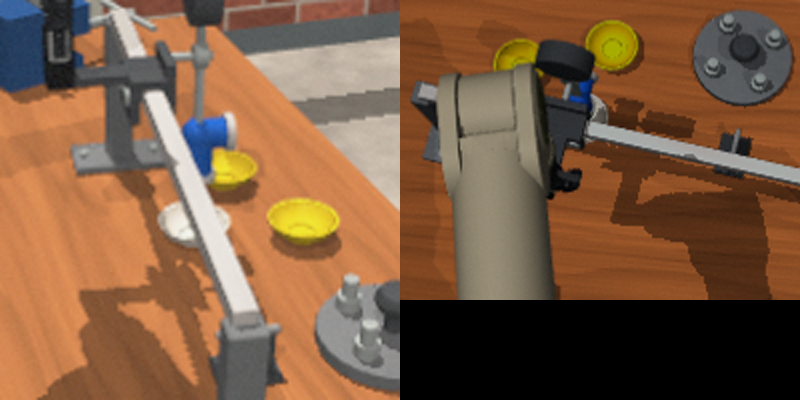

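The side view shows the elbow hanging still, with the dish rim spanning u 158–230 and v about 199–236 in the crop. I check the dish position with rim projections.

Run:
```python
from h import *
a=np.linspace(0,2*np.pi,200)
for y in(.108,.1137,.119):
    r=np.array([g2w(.06+.045*np.cos(t),y+.045*np.sin(t),.028) for t in a])
    s=(proj("side",r)-[190,120])*2.667;q=(proj("top",r)-130)*3.3
    print(y,"side",s.min(0).round(1),s.max(0).round(1),"top",q.min(0).round(1),q.max(0).round(1))
print(px(.1135,0,[.06,.19]),((px(.1135,0,[.06,.19])-[190,120])*2.667))
```

```text
0.108 side [156.6 204. ] [229.9 243.3] top [261.8  88.1] [350.5 174. ]
0.1137 side [155.7 201.7] [228.7 240.7] top [256.4  86.9] [345.  172.8]
0.119 side [154.9 199.5] [227.7 238.3] top [251.3  85.8] [340.  171.6]
[262.36586852 194.42290246] [192.99977133 198.48588085]
```

Top and side rims both agree with dish y≈0.114, so the position is good. I hold for 3 s more (relieving the side load), release, and lift away.

```bash
L='from h import *
look()'; H='[0,0,0,0,0,0,0]'
python3 -m pendant '[[0.0003,0,0,0,0,0,0],[0.0003,0,0,0,0,0,0],[0.0003,0,0,0,0,0,0],[0,0,0,0,0,0,0],[0,0,0,0,0,0,0],[0,0,0,0,0,0,0],[0,0,0,0,0,0,0],[0,0,0,0,0,0,0]]'>/dev/null; python3 -c "$L"
for i in 1 2 3; do python3 -m pendant '[[0,0,0,0,0,0,0],[0,0,0,0,0,0,0],[0,0,0,0,0,0,0],[0,0,0,0,0,0,0],[0,0,0,0,0,0,0],[0,0,0,0,0,0,0],[0,0,0,0,0,0,0]]'>/dev/null; python3 -c "$L"; done
python3 -m pendant '[[0,0,0,0,0,0,0.1],[0,0,0,0,0,0,0.3],[0,0,0,0,0,0,0.42],[0,0,0,0,0,0,0.5],[0,0,0,0,0,0,0.7],[0,0,0,0,0,0,1],[0,0,0,0,0,0,1],[0,0,0,0,0,0,1]]' 20; python3 -c "$L"
```

```text
t 18.95 y 0.1137 x -0.0986 n 199 uv 266.5 172.0 th 0.035 miss 0.7 F [ 4.2 -2.   5.8] 0.0327
t 19.70 y 0.1137 x -0.0986 n 200 uv 266.4 172.0 th 0.040 miss 0.7 F [ 5.3 -1.5  5.6] 0.0331
t 20.45 y 0.1137 x -0.0986 n 199 uv 266.5 172.1 th 0.030 miss 0.7 F [ 4.7 -2.1  5.8] 0.0333
t 21.20 y 0.1137 x -0.0986 n 203 uv 266.5 172.0 th 0.040 miss 0.7 F [ 5.2 -1.4  4.9] 0.0333
time: 22.05
ee_pos: [0.5389, 0.1472, 0.4352]
tcp_rot: [-0.0, 0.066, 0.998, -0.0]
ft_force: [0.2, 0.3, 0.2]
width: 0.0855
finger_force: 0.0
t 22.05 y 0.1137 x -0.0991 n 202 uv 266.5 172.1 th 0.030 miss 0.7 F [0.2 0.3 0.2] 0.0855
```

```bash
L='from h import *
look()'
python3 -m pendant '[[0,0,0.008,0,0,0,1],[0,0,0.015,0,0,0,1],[0,0,0.02,0,0,0,1],[0,0,0.02,0,0,0,1],[0,0,0.02,0,0,0,1],[0,0,0.015,0,0,0,1],[0,0,0.008,0,0,0,1],[0,0,0,0,0,0,1]]'|head -4
for i in 1 2 3 4 5 6; do python3 -m pendant '[[0,0,0,0,0,0,1],[0,0,0,0,0,0,1],[0,0,0,0,0,0,1]]'>/dev/null; python3 -c "$L"; done
python3 -c "
from h import *
cv2.imwrite('pics/end.png',grab_frame('side')['color'][:,:,::-1])"
```

```text
time: 22.9
ee_pos: [0.5391, 0.147, 0.5425]
tcp_rot: [0.001, 0.066, 0.998, 0.0]
ft_force: [-0.6, -0.5, -0.7]
t 23.20 y 0.1137 x -0.0991 n 201 uv 266.5 172.0 th 0.040 miss 0.7 F [-0.3 -0.1 -0.9] 0.0854
t 23.55 y 0.1136 x -0.0990 n 201 uv 266.4 172.1 th 0.035 miss 0.6 F [-0.6  0.2  0.5] 0.0854
t 23.90 y 0.1136 x -0.0990 n 202 uv 266.5 172.1 th 0.030 miss 0.7 F [ 0.2 -0.5 -0.3] 0.0854
t 24.25 y 0.1136 x -0.0990 n 200 uv 266.4 172.0 th 0.040 miss 0.7 F [ 0.5 -0.3 -0.9] 0.0852
t 24.60 y 0.1136 x -0.0990 n 202 uv 266.5 172.0 th 0.040 miss 0.7 F [-1.5  0.5 -1.1] 0.0855
t 24.95 y 0.1136 x -0.0990 n 201 uv 266.4 172.0 th 0.040 miss 0.7 F [ 0.3 -0.3  0.2] 0.0855
```

View pics/end.png

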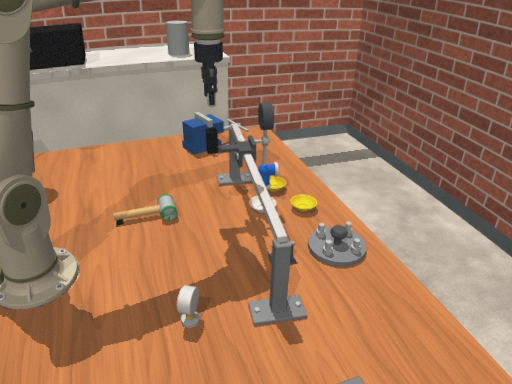

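The gripper is clear at (209,90), the elbow hangs steady at (267,172) above the white dish at (263,204), and the mallet and gauge are untouched.

```bash
python3 -c "
from workcell import workorder
print(workorder.close_job())"
```

```text
the job is handed in; nothing more can be done
None
```

The elbow hangs still over the middle of the white drip dish (swing about 5 mrad or less, trolley at y≈0.1137 against a measured dish centre of about 0.1137), the handle is released, the gripper is clear, and the job was handed in at about 25 s of the 61 s limit.

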